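# Put the curved sanding blocks away flat side down

## Task

The curved-sole sanding blocks on the bench lie on their round soles, where they rock at a touch. Pull the drawer of the low chest well open, settle every block in it with its flat back down on the drawer floor, then push the drawer fully shut; leave the other things on the bench alone.

Things in the scene. Friction and masses are not known exactly. Their poses are not given: they have to be found in the camera images.
- chest_drawer0 (a joint): how far the drawer is pulled out (m): 0 shut, 0.165 fully out; the chest is fixed to the bench, 240 deep, 320 wide, 95 high, its place and yaw vary, a try square is fixed on its top; the drawer slides out along its own -x, about 1 N of friction plus damping of 4 N per m/s; stays where it is left
- chest_drawer0_handle (a point): middle of the drawer's handle: a level steel bar 11 mm thick, 120 long along its y, its centre 35 mm in front of the drawer front; 57 mm above the bench, open above; posts at 51 mm either side of the middle
- drawer_in (a point): on the drawer's inner floor, middle of its width, right behind the drawer front; moves with the drawer; x points into the chest (opening goes to -x), z up; inside reaches 195 in +x and 139 to either side in y. Floor 22 mm above the bench, walls 51 high above the floor, front 60; pulled fully out, the first 155 in x are open from above, the rest is under the chest's top
- block_a: a curved wooden sanding block (all alike, any order; None if absent), bow-shaped from the side: flat back 120 x 45, curved sole 36 high at its middle (radius 68), flat parallel side faces 45 apart to grip. Origin: centre of the flat back; x along its length, y across the 45, z from the back out through the sole (down at the start, to point up in the end). 170 g, mass centre 11 from the back
- block_b: a curved wooden sanding block (all alike, any order; None if absent), bow-shaped from the side: flat back 120 x 45, curved sole 36 high at its middle (radius 68), flat parallel side faces 45 apart to grip. Origin: centre of the flat back; x along its length, y across the 45, z from the back out through the sole (down at the start, to point up in the end). 170 g, mass centre 11 from the back
- block_c: a curved wooden sanding block (all alike, any order; None if absent), bow-shaped from the side: flat back 120 x 45, curved sole 36 high at its middle (radius 68), flat parallel side faces 45 apart to grip. Origin: centre of the flat back; x along its length, y across the 45, z from the back out through the sole (down at the start, to point up in the end). 170 g, mass centre 11 from the back
- tape_measure: bystander: yellow and black tape measure 38 x 86 x 70 mm standing on the bench, origin at its underside; leave alone
- screw_tin: bystander: round grey tin 86 across, 55 high, with screws, origin at its underside; leave alone
- masking_tape: bystander: roll of masking tape lying flat, 96 across, 25 high, origin at its underside; leave alone
There are look-alikes about, which are no part of the job. What is shaped like the block_a but turquoise or yellow is not meant.

How it is judged (in metres and radians):
On the way, in this order (a step that is already met when the one before it is completed fails the run):
1. the drawer is pulled well open (at least 120 mm) (value of joint chest_drawer0 above 0.12 m), for 0.2 s.
2. every block lies in the drawer, flat back down on its floor, at rest and let go (angle between each of block_a, block_b, block_c's own z axis and vertical below 0.12 rad and x of block_a in the frame of drawer_in between 0 and 0.195 m and y of block_a in the frame of drawer_in between -0.14 and 0.14 m and z of block_a in the frame of drawer_in between -0.006 and 0.008 m and linear speed of each of block_a, block_b, block_c below 0.03 m/s and x of block_b in the frame of drawer_in between 0 and 0.195 m and y of block_b in the frame of drawer_in between -0.14 and 0.14 m and z of block_b in the frame of drawer_in between -0.006 and 0.008 m and x of block_c in the frame of drawer_in between 0 and 0.195 m and y of block_c in the frame of drawer_in between -0.14 and 0.14 m and z of block_c in the frame of drawer_in between -0.006 and 0.008 m and contact force between each of block_a, block_b, block_c and the fingers below 0.1 N), for 0.2 s.
At the end, for the whole second after the job is handed in: every block lies at rest inside the drawer on its flat back (within 7 degrees, back within 8 mm of the floor), and the drawer is shut to within 6 mm (angle between each of block_a, block_b, block_c's own z axis and vertical below 0.12 rad and x of block_a in the frame of drawer_in between 0 and 0.195 m and y of block_a in the frame of drawer_in between -0.14 and 0.14 m and z of block_a in the frame of drawer_in between -0.006 and 0.008 m and linear speed of each of block_a, block_b, block_c below 0.03 m/s and x of block_b in the frame of drawer_in between 0 and 0.195 m and y of block_b in the frame of drawer_in between -0.14 and 0.14 m and z of block_b in the frame of drawer_in between -0.006 and 0.008 m and x of block_c in the frame of drawer_in between 0 and 0.195 m and y of block_c in the frame of drawer_in between -0.14 and 0.14 m and z of block_c in the frame of drawer_in between -0.006 and 0.008 m and value of joint chest_drawer0 below 0.006 m); the robot touches nothing.
It fails at once if the tape measure is moved more than 25 mm (distance of tape_measure from where it was at the start of the episode above 0.025 m).
It fails at once if the tin of screws is moved more than 25 mm (distance of screw_tin from where it was at the start of the episode above 0.025 m).
It fails at once if the roll of tape is moved more than 25 mm (distance of masking_tape from where it was at the start of the episode above 0.025 m).
Of block_a, block_b, block_c only 2 to 3 are there at a start; the rules pass over those that are not, and their reading is None.
At some moment in a run one of block_a, block_b, block_c may be knocked a few centimetres aside while the robot is not near it.
Once in a run the grip may slacken for a moment while it holds something.
It also fails if it takes over 210 s, if anything falls off the work surface, if the arm or the gripper's body presses on something with over 40 N, if the wrist force passes 120 N, or if a joint passes its speed limit or range.

## Robot

A 6-joint arm with a two-finger parallel gripper is mounted at the origin on a cart in front of the work surface, level with it; the furniture and walls round the work are solid. World frame = base frame: x ahead of the robot, y to its left, z up, the work surface at z = 0. Lengths are in mm, angles in rad, forces in N, time in s.
With the tool pointing down it reaches from about 275 to 1000 mm from the base axis. Payload 8.4 kg.
Tool frame: the origin (TCP) lies between the finger pads; the fingertips stand r.finger_overhang ahead of it and the grasp point (between the pads) is the TCP (r.finger_overhang is the distance from the TCP to the fingertips, in mm); z points along the fingers, y is the line along which they close (so a half turn about z gives the same grasp; the last joint's range is limited). The gripper opens to 85 mm and grips with 20 to 120 N. Pads are 22 mm wide; open, the fingers measure 114 mm over their backs; the gripper's body (76 mm by 85 mm) begins 54 mm behind the grasp point. The pads swing forward as they close: fully open they stand 13 mm farther back than shut.
Start: joints at [-1.222, 0.353, 1.633, -0, 1.155, -0.002], TCP at [214.779, -586.939, 250.281] pointing down, gripper open.
Joint ranges: [-2.63, 2.63], [-0.92, 2.1], [0.06, 2.66], [-1.3, 4.44], [0, 2.69], [-3.02, 3.02]. Speed limits (rad/s): [2.22, 2.22, 2.79, 3.14, 3.14, 3.14].

## Interface

Orientations are given as [roll, pitch, yaw] about the fixed x, y, z axes, in that order (R = Rz(yaw) Ry(pitch) Rx(roll)).
In Python, from rig import r, cams, sign_off gives the robot as it stands.
- The arm moves only by the shell command python3 -m crank 'ROWS' [FORCE]. ROWS is JSON, a list of rows, each a list of 7 numbers: the shift along the tool's x, y, z in m, then the turn, a rotation vector about the tool's x, y, z in rad, then the closure, from 0 (fully open) to 1 (shut). In form: [[dx, dy, dz, ax, ay, az, gripper], ...]. A call has 1 to 5 rows; each row is the pose to reach, as a shift and turn from the pose commanded when the call began, along the tool's axes at that moment; what a row does not reach only later rows make up. A row lasts 1/10 s, in which the tool goes at most 50 mm and 8.59 degrees, less where a joint would pass 70% of its speed; a pose out of reach is approached as far as the arm can. A call with a gripper value outside its range is refused whole. The fingers move at their own pace and stop on an object; FORCE is the grip in N (left out, the last holds). Time passes only in rows, so rows that repeat a pose let the fingers close. It gives the time, the measured TCP pose, the force, the opening and the grip force at its end, in the units of the state.
- r.sense(): the state, without advancing time (a new reading comes with each control period).
- cams.grab_frame(name): name is "scene" or "top" or "wrist"; returns a dict with "image" (400x640x3 uint8, red, green, blue), "fx", "fy", "cx", "cy" (pixels), "position" and "orientation" of the camera in the world. Camera axes: x right, y down, z forward; pixel columns grow to the right and rows downward; lengths in mm; the calibration is good to about 2 mm. A picture is of the moment at which its call begins. There is no depth.
- sign_off(): hands the job in; it is judged then, once.
The state is a dict: "clock": time; "qpos": joint angles; "qvel": joint speeds; "joint_efforts": joint torques, N m; "eef_pos": TCP position; "tcp_rot": TCP orientation; "contact_force": force on the tool from outside, world axes, zero at the start; "wrist_torque": the same for the moment, N m; "opening": opening from 0.0 (shut) to 1.0 (fully open); "grasp_force": force on a finger pad.
Only numpy, scipy, OpenCV 4.12 (cv2) and the standard library are available. Lean on these libraries where they do the work, as an engineer would, in place of code of your own. Each camera call takes 0.05 s, during which the arm holds its last target. There are 200 camera calls.

## Working session

There is one attempt and no reset: what is moved stays moved. The work goes in short steps, Python scripts to look and compute and a shell command to move; the robot and the scene stay as the last step left them, time stands still between calls to the robot, and variables do not carry over. Pictures are saved under pics/ and viewed, at most 14 in all, crops included, and the job is handed in when it is done.

```bash
ls; mkdir -p pics; python3 - <<'E'
from rig import r,cams
import cv2
print(r.sense(), r.finger_overhang)
for n in("top","scene"):
    f=cams.grab_frame(n); cv2.imwrite(f"pics/{n}0.png",f["image"][:,:,::-1]); print(n,{k:v for k,v in f.items() if k!="image"})
E
```

```text
pics
{'clock': 0.0, 'qpos': array([-1.22238351e+00,  3.53632793e-01,  1.63416222e+00, -2.39524035e-05,
        1.15520560e+00, -2.38976118e-03]), 'qvel': array([ 0.00175323,  0.00067267,  0.00202994, -0.00112006, -0.00172319,
       -0.00042123]), 'joint_efforts': array([-9.80195800e-04, -6.05234385e+01, -3.42068446e+01, -5.91985759e-05,
        9.01080522e-03, -4.90585739e-05]), 'eef_pos': array([ 214.6221187 , -586.49691126,  249.55924007]), 'tcp_rot': array([-3.14018465e+00,  1.85351448e-05,  3.50812272e-01]), 'contact_force': array([-0.0858141 , -0.30082633, -0.8476129 ]), 'wrist_torque': array([ 0.01423325, -0.0088364 , -0.03016568]), 'grasp_force': 0.0, 'opening': 1.0009902559856576} 19.0
top {'fx': 488.9055845629284, 'fy': 488.9055845629284, 'cx': 313.96397323779547, 'cy': 201.78344115469707, 'position': array([ 489.2929118 ,   48.26238839, 1411.41608375]), 'orientation': array([-3.08771479e+00,  2.57656566e-03, -1.54432021e+00])}
scene {'fx': 403.07801848563133, 'fy': 403.07801848563133, 'cx': 319.7720653058381, 'cy': 200.80169163851218, 'position': array([245.64485708, 767.38633353, 900.0009276 ]), 'orientation': array([-2.37729883,  0.0177083 , -2.75884991])}
```

View pics/top0.png

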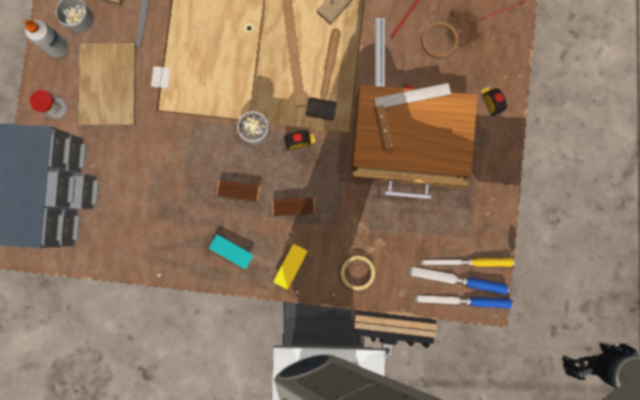

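View pics/scene0.png

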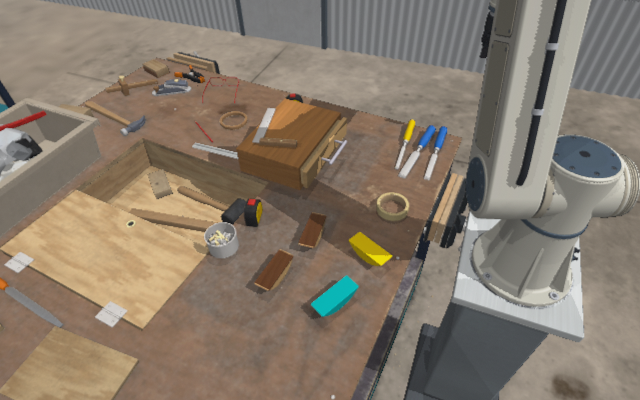

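The top view shows two brown wooden blocks lying at (238,188) and (293,206). The other two bow shapes, at (231,251) turquoise and (291,266) yellow, are look-alikes by colour. The chest is at (415,140) with its handle at (408,193). The tin is at (252,126), the tape measure at (299,140) and the tape roll at (358,272). I'll confirm in an enlarged crop and measure from there.

```bash
cat > h.py <<'E'
import numpy as np, cv2
from scipy.spatial.transform import Rotation as R
from rig import r,cams
def ray(f,px):
    K=np.array([[f["fx"],0,f["cx"]],[0,f["fy"],f["cy"]],[0,0,1]])
    d=R.from_euler('xyz',f["orientation"]).as_matrix()@np.linalg.inv(K)@np.array([px[0],px[1],1.])
    return np.array(f["position"]),d
def at(f,px,z):
    p,d=ray(f,px); return p+d*(z-p[2])/d[2]
def proj(f,P):
    c=R.from_euler('xyz',f["orientation"]).as_matrix().T@(np.array(P,float)-f["position"])
    return np.array([f["fx"]*c[0]/c[2]+f["cx"],f["fy"]*c[1]/c[2]+f["cy"]])
def crop(f,name,x0,y0,x1,y1,s):
    cv2.imwrite("pics/"+name,cv2.resize(f["image"][y0:y1,x0:x1,::-1],None,fx=s,fy=s,interpolation=cv2.INTER_CUBIC))
def shift(target,rot=None):
    """tool-frame shift (m) to reach world target mm from current pose"""
    s=r.sense(); Rm=R.from_euler('xyz',s["tcp_rot"])
    return Rm.inv().apply(np.array(target)-s["eef_pos"])/1000
E
python3 - <<'E'
from h import *
f=cams.grab_frame("top"); crop(f,"c1.png",200,80,490,300,2.7)
for n,p,z in [("A",(238,188),36),("B",(293,206),36),("handle",(408,193),57),("tape",(358,272),25),("tin",(252,126),55),("tm",(299,140),70)]: print(n,at(f,p,z).round())
E
```

```text
A [597. 269.  36.]
B [550. 112.  36.]
handle [ 593. -207.   57.]
tape [369. -75.  25.]
tin [770. 233.  55.]
tm [732. 100.  70.]
```

View pics/c1.png

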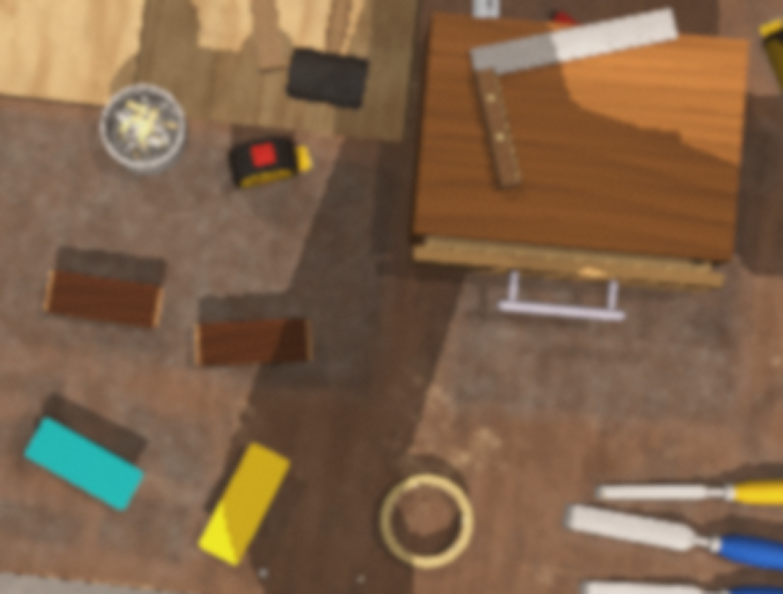

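Brown blocks A (crop 45–163, 272–327) and B (crop 194–310, 318–367) are the ones meant; there are only two of them, so one is absent. The handle bar runs from crop (500,308) to (623,317).

```bash
python3 - <<'E'
from h import *
f=cams.grab_frame("top")
c=lambda x,y:(200+x/2.7-.5+.5/2.7,80+y/2.7-.5+.5/2.7)
def seg(n,a,b,z):
    A,B=at(f,c(*a),z),at(f,c(*b),z); d=A-B
    print(n,((A+B)/2).round(),np.linalg.norm(d).round(),"dir deg",np.degrees(np.arctan2(d[1],d[0])).round(1))
seg("handle",(500,308),(623,317),57)
seg("front top",(414,258),(722,283),82)
seg("chest front",(413,237),(735,260),95)
seg("A",(44,292),(160,303),36)
seg("B",(195,344),(310,338),36)
print(shift((591,-208,140)), r.sense()["tcp_rot"])
E
```

```text
handle [ 587. -206.   57.] 127.0 dir deg 87.3
front top [ 628. -207.   82.] 312.0 dir deg 86.8
chest front [ 649. -210.   95.] 323.0 dir deg 87.4
A [591. 271.  36.] 122.0 dir deg 86.1
B [550. 112.  36.] 120.0 dir deg 94.5
[ 0.48355678 -0.22620313  0.10999593] [-3.14070255e+00  3.08256489e-05  3.50810504e-01]
```

```bash
python3 -m crank '[[0.04,-0.019,0,0,0,0,0],[0.08,-0.038,0,0,0,0,0],[0.12,-0.057,0,0,0,0,0],[0.16,-0.075,0,0,0,0,0],[0.2,-0.094,0,0,0,0,0]]' 40
python3 -m crank '[[0.04,-0.019,0,0,0,0,0],[0.08,-0.038,0,0,0,0,0],[0.12,-0.057,0,0,0,0,0],[0.16,-0.075,0,0,0,0,0],[0.2,-0.094,0,0,0,0,0]]'
python3 -m crank '[[0.02,-0.01,0,0,0,-0.14,0],[0.04,-0.02,0,0,0,-0.28,0],[0.06,-0.03,0,0,0,-0.42,0],[0.084,-0.036,0,0,0,-0.56,0],[0.084,-0.036,0,0,0,-0.7,0]]'
python3 -m crank '[[0,0,0.02,0,0,-0.14,0],[0,0,0.04,0,0,-0.28,0],[0,0,0.06,0,0,-0.42,0],[0,0,0.06,0,0,-0.473,0],[0,0,0.06,0,0,-0.473,0]]'
python3 - <<'E'
from h import *
f=cams.grab_frame("wrist"); print({k:v for k,v in f.items() if k!="image"}); crop(f,"w1.png",0,0,640,400,1); print(proj(f,(587,-206,57)),r.sense()["qpos"])
E
```

```text
clock: 0.7
eef_pos: [371.3, -428.6, 250.3]
tcp_rot: [3.141, -0.0, 0.35]
contact_force: [0.9, 0.0, -0.7]
opening: 0.999
grasp_force: 0.0
clock: 1.2
eef_pos: [526.9, -271.5, 250.3]
tcp_rot: [3.141, -0.0, 0.351]
contact_force: [0.6, -0.6, -0.0]
opening: 0.998
grasp_force: 0.0
clock: 1.7
eef_pos: [594.3, -208.5, 250.1]
tcp_rot: [3.141, -0.001, 1.058]
contact_force: [0.2, 0.5, 0.1]
opening: 0.997
grasp_force: 0.0
clock: 2.2
eef_pos: [591.9, -210.1, 189.4]
tcp_rot: [-3.14, -0.0, 1.524]
contact_force: [-0.5, -0.3, 0.5]
opening: 1.0
grasp_force: 0.0
{'fx': 311.8366658781095, 'fy': 311.8366658781095, 'cx': 320.0221719212766, 'cy': 196.83667622943042, 'position': array([ 594.19256903, -139.57865568,  312.70863246]), 'orientation': array([ 2.85988195e+00,  1.52231234e-03, -4.72629320e-02])}
[315.70516703 188.5380776 ] [-3.43485587e-01  4.18613182e-01  1.67953723e+00 -2.98518029e-06
  1.04392043e+00 -2.95029503e-01]
```

View pics/w1.png

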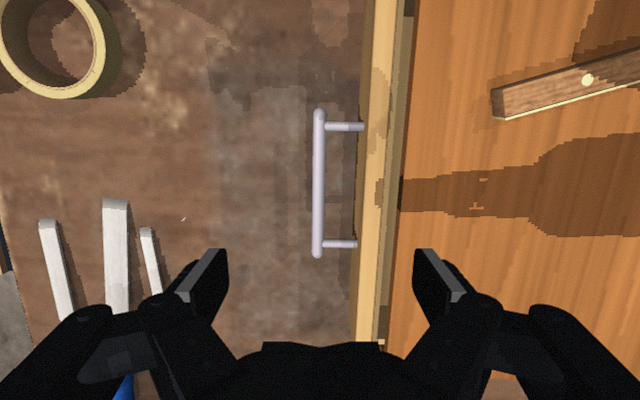

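The bar's middle is at (319,184), about 2 mm from my top-camera estimate. I'll go down onto it, grip it and pull.

```bash
python3 -m crank '[[0.007,-0.003,0.0,0,0,0,0.7],[0.007,-0.003,0.02,0,0,0,0.7],[0.007,-0.003,0.05,0,0,0,0.7],[0.007,-0.003,0.08,0,0,0,0.7],[0.007,-0.003,0.09,0,0,0,0.7]]' 40
python3 -m crank '[[0,0,0.02,0,0,0,0.7],[0,0,0.04,0,0,0,0.7],[0,0,0.04,0,0,0,1],[0,0,0.04,0,0,0,1],[0,0,0.04,0,0,0,1]]'
python3 -m crank '[[0,0,0,0,0,0,1],[0,0,0,0,0,0,1]]'
```

```text
clock: 2.75
eef_pos: [588.1, -202.2, 98.1]
tcp_rot: [-3.138, -0.001, 1.523]
contact_force: [-0.1, 0.5, -0.2]
opening: 0.3
grasp_force: 0.0
clock: 3.25
eef_pos: [588.5, -202.6, 59.6]
tcp_rot: [-3.139, -0.001, 1.523]
contact_force: [1.4, 1.2, -22.2]
opening: 0.11
grasp_force: 38.8
clock: 3.45
eef_pos: [588.5, -202.6, 59.6]
tcp_rot: [-3.139, -0.001, 1.524]
contact_force: [-1.3, 1.6, -24.8]
opening: 0.111
grasp_force: 38.7
```

```bash
python3 -m crank '[[0,-0.01,0,0,0,0,1],[0,-0.025,0,0,0,0,1],[0,-0.045,0,0,0,0,1],[0,-0.065,0,0,0,0,1],[0,-0.085,0,0,0,0,1]]'
python3 -m crank '[[0,-0.02,0,0,0,0,1],[0,-0.04,0,0,0,0,1],[0,-0.06,0,0,0,0,1],[0,-0.072,0,0,0,0,1],[0,-0.072,0,0,0,0,1]]'
python3 -m crank '[[0,0,0,0,0,0,1],[0,0,0,0,0,0,0.7],[0,0,0,0,0,0,0.7],[0,0,-0.04,0,0,0,0.7],[0,0,-0.08,0,0,0,0.7]]'
python3 - <<'E'
from h import *
f=cams.grab_frame("top"); crop(f,"c2.png",200,80,490,300,2.7)
E
```

```text
clock: 3.95
eef_pos: [503.1, -197.3, 59.6]
tcp_rot: [-3.14, -0.003, 1.523]
contact_force: [2.8, 11.4, -28.5]
opening: 0.109
grasp_force: 39.5
clock: 4.45
eef_pos: [435.7, -195.7, 61.8]
tcp_rot: [3.134, 0.001, 1.522]
contact_force: [9.6, 11.2, -21.5]
opening: 0.111
grasp_force: 39.7
clock: 4.95
eef_pos: [432.9, -196.1, 141.8]
tcp_rot: [-3.141, 0.0, 1.524]
contact_force: [1.1, -0.5, -0.4]
opening: 0.303
grasp_force: 0.0
```

View pics/c2.png

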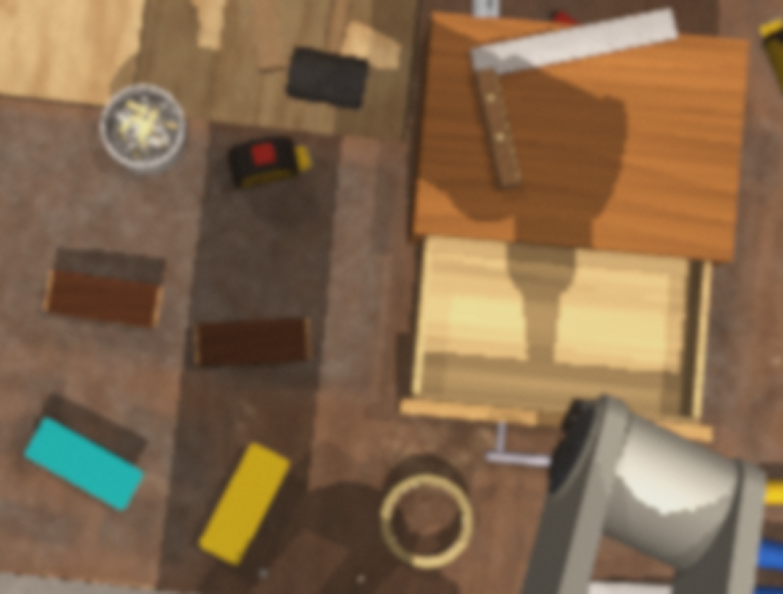

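The drawer is open about 153 mm, clear of the tape roll (crop 427,520), and the two blocks haven't moved. I'll go over block B and look with the wrist camera.

```bash
python3 -m crank '[[0.04,0.012,-0.02,0,0,-0.03,0],[0.085,0.026,-0.04,0,0,-0.06,0],[0.13,0.042,-0.04,0,0,-0.09,0],[0.175,0.057,-0.04,0,0,-0.12,0],[0.22,0.071,-0.04,0,0,-0.126,0]]' 40
python3 - <<'E'
from h import *
print(shift((550,112,170)))
E
```

```text
clock: 5.5
eef_pos: [515.9, 22.3, 182.3]
tcp_rot: [3.137, 0.001, 1.651]
contact_force: [0.4, 0.0, -0.3]
opening: 1.002
grasp_force: 0.0
[0.08671449 0.0411185  0.01246559]
```

```bash
python3 -m crank '[[0.03,0.014,0.0,0,0,0,0],[0.06,0.028,0.01,0,0,0,0],[0.087,0.041,0.012,0,0,0,0],[0.087,0.041,0.012,0,0,0,0],[0.087,0.041,0.012,0,0,0,0]]' 40
python3 - <<'E'
from h import *
f=cams.grab_frame("wrist"); crop(f,"w2.png",0,0,640,400,1); np.save("f.npy",f,allow_pickle=True); print(proj(f,(550,112,36)))
E
```

```text
clock: 6.0
eef_pos: [548.7, 110.8, 169.2]
tcp_rot: [3.14, 0.0, 1.651]
contact_force: [-0.0, 0.3, -0.6]
opening: 1.002
grasp_force: 0.0
[322.85986601 191.50928084]
```

View pics/w2.png

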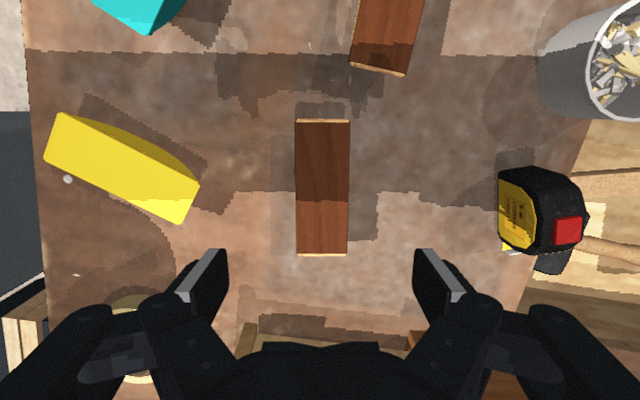

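Block B runs from (297,118) to (348,256), centre (322,187) and square to the fingers. I'll grip it, lift it and turn it a quarter so its length points away from the robot.

```bash
python3 -m crank '[[0.004,0,0.03,0,0,0,0],[0.004,0,0.06,0,0,0,0],[0.004,0,0.09,0,0,0,0],[0.004,0,0.12,0,0,0,0],[0.004,0,0.145,0,0,0,0]]' 40
python3 -m crank '[[0,0,0,0,0,0,0.2],[0,0,0,0,0,0,1],[0,0,0,0,0,0,1],[0,0,0,0,0,0,1],[0,0,0,0,0,0,1]]'
python3 -m crank '[[0,0,-0.02,0,0,0,1],[0,0,-0.04,0,0,0.1,1],[0,0,-0.04,0,0,0.24,1],[0,0,-0.04,0,0,0.38,1],[0,0,-0.04,0,0,0.52,1]]'
python3 -m crank '[[0,0,0,0,0,0.14,1],[0,0,0,0,0,0.28,1],[0,0,0,0,0,0.42,1],[0,0,0,0,0,0.56,1],[0,0,0,0,0,0.7,1]]'
python3 - <<'E'
from h import *
s=r.sense();print(s["qpos"],s["tcp_rot"])
E
```

```text
clock: 6.55
eef_pos: [547.6, 113.1, 22.6]
tcp_rot: [3.141, 0.0, 1.648]
contact_force: [0.3, 0.7, -0.0]
opening: 0.996
grasp_force: 0.0
clock: 7.05
eef_pos: [549.0, 114.5, 25.1]
tcp_rot: [3.139, 0.0, 1.65]
contact_force: [-0.3, -2.2, 7.6]
opening: 0.52
grasp_force: 41.5
clock: 7.55
eef_pos: [548.2, 114.7, 64.5]
tcp_rot: [3.14, -0.001, 1.124]
contact_force: [-0.0, 0.2, -2.4]
opening: 0.518
grasp_force: 41.9
clock: 8.05
eef_pos: [548.0, 114.7, 64.2]
tcp_rot: [3.141, -0.001, 0.424]
contact_force: [-0.3, -0.2, -2.4]
opening: 0.519
grasp_force: 41.9
[2.03634988e-01 4.97001585e-01 1.90812191e+00 3.61712304e-05
 7.35270260e-01 1.35026624e+00] [ 3.14135410e+00 -1.17517833e-03  4.24138401e-01]
```

```bash
python3 -m crank '[[0,0,0.01,0,0,0.12,1],[0,0,0.025,0,0,0.22,1],[0,0,0.04,0,0,0.22,1],[0,0,0.04,0,0,0.22,1],[0,0,0.04,0,0,0.22,0.3]]' 40
python3 -m crank '[[0,0,0,0,0,0,0.2],[0,0,0,0,0,0,0],[0,0,-0.02,0,0,0,0],[0,0,-0.06,0,0,0,0],[0,0,-0.1,0,0,0,0]]'
python3 -m crank '[[-0.03,0,-0.02,0,0.14,0,0],[-0.06,0,-0.04,0,0.28,0,0],[-0.09,0,-0.05,0,0.42,0,0],[-0.12,0,-0.05,0,0.56,0,0],[-0.12,0,-0.05,0,0.70,0,0]]'
python3 -m crank '[[0,0,0,0,0.12,0,0],[0,0,0,0,0.24,0,0],[0,0,0,0,0.347,0,0],[0,0,0,0,0.347,0,0],[0,0,0,0,0.347,0,0]]'
python3 - <<'E'
from h import *
f=cams.grab_frame("wrist"); crop(f,"w3.png",0,0,640,400,1)
f=cams.grab_frame("top"); crop(f,"c3.png",200,80,490,300,2.7)
s=r.sense();print(s["qpos"],s["tcp_rot"]); print(shift((549-20*.979-104*.979,115-20*.203-104*.203,82)))
E
```

```text
clock: 8.55
eef_pos: [548.0, 114.7, 23.4]
tcp_rot: [-3.142, -0.0, 0.213]
contact_force: [0.1, -0.7, -0.4]
opening: 0.67
grasp_force: 0.0
clock: 9.05
eef_pos: [547.0, 114.5, 123.9]
tcp_rot: [-3.142, 0.002, 0.211]
contact_force: [0.5, -0.2, 0.3]
opening: 0.999
grasp_force: 0.0
clock: 9.55
eef_pos: [422.6, 89.3, 186.6]
tcp_rot: [3.138, -0.677, 0.211]
contact_force: [43.1, -0.8, 34.4]
opening: 1.002
grasp_force: 0.0
clock: 10.05
eef_pos: [380.3, 81.1, 295.8]
tcp_rot: [3.136, -0.979, 0.213]
contact_force: [-0.4, -0.7, 0.1]
opening: 0.999
grasp_force: 0.0
[ 2.05974895e-01 -4.67998909e-01  2.63151183e+00  2.77030888e-01
  1.39911905e-03  1.29040704e+00] [ 3.13700293 -0.9767269   0.21197532]
[-0.14998573  0.00070591  0.15881932]
```

View pics/w3.png

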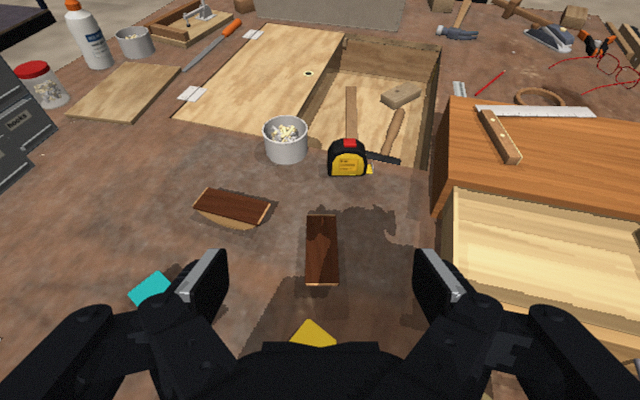

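The wrist view shows block B turned radially at (321,250), A at (232,207) and the drawer empty. The outward tilt ran into the j5 limit (0), so I'll use an inward tilt, which j5 allows. I'll back out to vertical first and work out the shifts.

```bash
cat >> h.py <<'E'
def rel(target,psi,tilt=0,roll=0):
    "tool-frame shift (m) and rotvec to reach target mm with yaw psi, tilt (outward +) about tool y, roll about tool z"
    s=r.sense(); R0=R.from_euler('xyz',s["tcp_rot"])
    R1=R.from_euler('z',psi)*R.from_euler('x',np.pi)*R.from_euler('y',tilt)*R.from_euler('z',roll)
    print("pos",s["eef_pos"].round(1),"q",s["qpos"].round(2),"F",s["contact_force"].round(1),"op",round(s["opening"],3),"shift",shift(target).round(4),"turn",(R0.inv()*R1).as_rotvec().round(3))
E
python3 - <<'E'
from h import *
rel((548,114.5,200),.209)
f=cams.grab_frame("top")
for p in [(291,266),(274,275),(290,245),(307,251),(275,283),(287,289)]: print(p,at(f,p,36).round())
E
```

```text
pos [380.7  81.2 295.2] q [ 0.21 -0.47  2.63  0.28  0.    1.29] F [-0.1  0.8  0.2] op 1.004 shift [0.0166 0.0018 0.1946] turn [ 0.003 -0.977  0.   ]
(291, 266) [382. 113.  36.]
(274, 275) [356. 160.  36.]
(290, 245) [440. 118.  36.]
(307, 251) [425.  70.  36.]
(275, 283) [333. 157.  36.]
(287, 289) [318. 123.  36.]
```

```bash
python3 -m crank '[[0.0,0,0.04,0,-0.13,0,0],[0.003,0,0.08,0,-0.26,0,0],[0.006,0,0.12,0,-0.4,0,0],[0.01,0.001,0.16,0,-0.53,0,0],[0.0166,0.0018,0.1946,0,-0.66,0,0]]' 40
python3 -m crank '[[0,0,0,0,-0.13,0,0],[0,0,0,0,-0.26,0,0],[0,0,0,0,-0.316,0,0],[0,0,0,0,-0.316,0,0]]'
python3 - <<'E'
from h import *
rel((548,114.5,23),.209)
E
```

```text
clock: 10.7
eef_pos: [550.6, 114.7, 196.9]
tcp_rot: [3.139, -0.307, 0.209]
contact_force: [2.1, 0.8, 0.6]
opening: 1.002
grasp_force: 0.0
clock: 11.1
eef_pos: [550.5, 114.6, 197.5]
tcp_rot: [3.138, 0.004, 0.208]
contact_force: [0.4, -0.9, -0.1]
opening: 1.003
grasp_force: 0.0
pos [550.5 114.6 197.5] q [ 0.2   0.32  1.82 -0.    1.01  1.57] F [ 0.4 -0.9 -0.1] op 1.003 shift [-0.0018 -0.0009  0.1745] turn [ 0.003  0.004 -0.001]
```

```bash
python3 -m crank '[[-0.002,0,0.04,0,0,0,0],[-0.002,0,0.08,0,0,0,0],[-0.002,0,0.12,0,0,0,0],[-0.002,0,0.15,0,0,0,0],[-0.002,0,0.174,0,0,0,0]]' 40
python3 -m crank '[[0,0,0,0,0,0,0.3],[0,0,0,0,0,0,1],[0,0,0,0,0,0,1],[0,0,0,0,0,0,1],[0,0,-0.03,0,0,0,1]]'
python3 -m crank '[[-0.02,0.02,-0.01,0,0,0.03,1],[-0.04,0.04,-0.01,0,0,0.08,1],[-0.061,0.058,-0.01,0,0,0.119,1],[-0.061,0.058,0.01,0,0,0.119,1],[-0.061,0.058,0.03,0,0,0.119,1]]'
python3 -m crank '[[0,0,0,0,0,0,0.4],[0,0,0,0,0,0,0.1],[0,0,-0.02,0,0,0,0],[0,0,-0.06,0,0,0,0],[0,0,-0.1,0,0,0,0]]'
python3 - <<'E'
from h import *
from math import *
ps=.09; c=np.array((500,45.)); u=np.array((cos(ps),sin(ps))); g=c+20*u
rel((*(g+130*u*sin(1.0)),22+130*cos(1.0)),ps,-1.0)
E
```

```text
clock: 11.6
eef_pos: [545.0, 113.2, 22.6]
tcp_rot: [3.139, 0.003, 0.208]
contact_force: [-0.5, 0.5, -0.2]
opening: 1.002
grasp_force: 0.0
clock: 12.1
eef_pos: [544.6, 113.3, 53.7]
tcp_rot: [3.139, 0.006, 0.208]
contact_force: [0.0, 1.0, -2.3]
opening: 0.518
grasp_force: 27.8
clock: 12.6
eef_pos: [499.6, 43.7, 26.6]
tcp_rot: [3.139, -0.003, 0.087]
contact_force: [0.1, -0.3, -0.8]
opening: 0.516
grasp_force: 47.3
clock: 13.1
eef_pos: [498.8, 44.8, 127.4]
tcp_rot: [3.139, 0.001, 0.089]
contact_force: [0.8, 0.2, -0.2]
opening: 0.999
grasp_force: 0.0
pos [498.8  44.8 127.4] q [ 0.09  0.32  2.   -0.    0.82  1.57] F [ 0.8  0.2 -0.2] op 0.999 shift [ 0.1307 -0.0003  0.035 ] turn [ 0.002 -0.999 -0.002]
```

```bash
python3 -m crank '[[0.02,0,-0.04,0,-0.13,0,0],[0.04,0,-0.04,0,-0.26,0,0],[0.06,0,-0.04,0,-0.39,0,0],[0.08,0,-0.03,0,-0.52,0,0],[0.109,0,-0.01,0,-0.65,0,0]]' 40
python3 -m crank '[[0,0,0,0,-0.13,0,0],[0,0,0,0,-0.25,0,0],[0,0,0,0,-0.25,0,0],[0,0,0,0,-0.25,0,0]]'
python3 - <<'E'
from h import *
from math import *
ps=.09; c=np.array((502,46.)); u=np.array((cos(ps),sin(ps))); g=c+18*u
rel((*(g+110*u*sin(.9)),22+110*cos(.9)),ps,-.9)
rel((*g,22),ps,-.9)
f=cams.grab_frame("wrist"); crop(f,"w4.png",0,0,640,400,1)
E
```

```text
clock: 13.6
eef_pos: [609.8, 54.8, 139.0]
tcp_rot: [3.139, 0.65, 0.087]
contact_force: [1.0, -0.1, 0.1]
opening: 1.002
grasp_force: 0.0
clock: 14.0
eef_pos: [607.7, 54.4, 135.1]
tcp_rot: [3.138, 0.899, 0.086]
contact_force: [-0.1, 0.2, -0.1]
opening: 1.001
grasp_force: 0.0
pos [607.7  54.4 135.1] q [ 0.09  0.94  1.13 -0.    1.96  1.57] F [-0.1  0.2 -0.1] op 1.001 shift [ 0.0338 -0.0012  0.0293] turn [ 0.001 -0.001 -0.003]
pos [607.7  54.4 135.1] q [ 0.09  0.94  1.13 -0.    1.96  1.57] F [-0.1  0.2 -0.1] op 1.001 shift [ 0.0337 -0.0013  0.1393] turn [ 0.001 -0.001 -0.003]
```

View pics/w4.png

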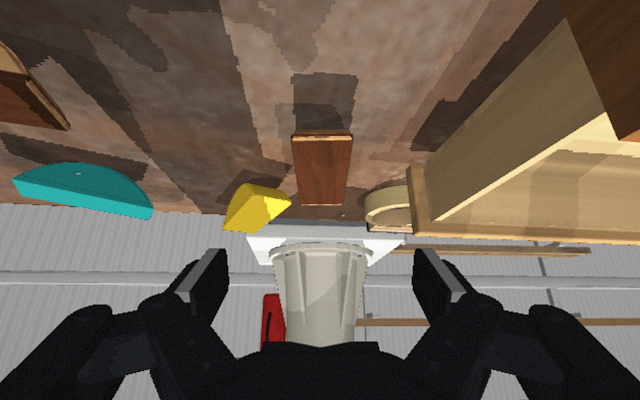

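The inward view shows block B at (290–353, 132–205), lined up between the fingers and clear of yellow (256,208) and the tape roll (388,208). I'll slide in along the tool axis and grip.

```bash
python3 -m crank '[[0.017,-0.001,0.01,0,0,0,0],[0.034,-0.001,0.03,0,0,0,0],[0.034,-0.001,0.06,0,0,0,0],[0.034,-0.001,0.09,0,0,0,0],[0.034,-0.001,0.12,0,0,0,0]]' 50
python3 -m crank '[[0,0,0.019,0,0,0,0],[0,0,0.019,0,0,0,0.3],[0,0,0.019,0,0,0,1],[0,0,0.019,0,0,0,1],[0,0,0.019,0,0,0,1]]'
python3 -m crank '[[0,0,0,0,0,0,1],[-0.02,0,-0.02,0,0,0,1],[-0.05,0,-0.04,0,0,0,1],[-0.08,0,-0.06,0,0,0,1],[-0.08,0,-0.06,0,0,0,1]]'
python3 - <<'E'
from h import *
rel((560,50,130),.09,-.9)
E
```

```text
clock: 14.55
eef_pos: [534.1, 48.5, 34.3]
tcp_rot: [3.138, 0.897, 0.086]
contact_force: [0.4, 0.5, -0.8]
opening: 0.999
grasp_force: 0.0
clock: 15.05
eef_pos: [521.5, 47.3, 23.5]
tcp_rot: [3.138, 0.898, 0.086]
contact_force: [2.8, 0.6, 7.2]
opening: 0.518
grasp_force: 52.7
clock: 15.55
eef_pos: [519.7, 47.4, 126.4]
tcp_rot: [3.138, 0.894, 0.086]
contact_force: [0.7, -0.2, -0.6]
opening: 0.521
grasp_force: 52.2
pos [519.7  47.4 126.4] q [ 0.09  0.83  1.4  -0.    1.81  1.57] F [ 0.7 -0.2 -0.6] op 0.521 shift [ 0.0225  0.001  -0.0337] turn [ 0.001 -0.006 -0.003]
```

```bash
python3 -m crank '[[0,0,-0.02,0,0,-0.149,1],[0,0,-0.03,0,0,-0.298,1],[0,0,-0.03,0,0,-0.447,1],[0,0,-0.03,0,0,-0.596,1],[0,0,-0.03,0,0,-0.745,1]]'
python3 -m crank '[[0,0,0,0,0,-0.149,1],[0,0,0,0,0,-0.298,1],[0,0,0,0,0,-0.447,1],[0,0,0,0,0,-0.596,1],[0,0,0,0,0,-0.745,1]]'
python3 -m crank '[[0,0,0,0,0,-0.149,1],[0,0,0,0,0,-0.298,1],[0,0,0,0,0,-0.447,1],[0,0,0,0,0,-0.596,1],[0,0,0,0,0,-0.745,1]]'
python3 -m crank '[[0,0,0,0,0,-0.149,1],[0,0,0,0,0,-0.298,1],[0,0,0,0,0,-0.447,1],[0,0,0,0,0,-0.596,1],[0,0,0,0,0,-0.745,1]]'
python3 -m crank '[[0,0,0,0,0,-0.12,1],[0,0,0,0,0,-0.16,1],[0,0,0,0,0,-0.16,1]]'
python3 - <<'E'
from h import *
rel((540,48,100),.09,-1.3,np.pi)
f=cams.grab_frame("scene"); crop(f,"s5.png",180,100,500,340,2.5)
E
```

```text
clock: 16.05
eef_pos: [541.1, 49.4, 140.0]
tcp_rot: [-2.433, 0.612, 1.071]
contact_force: [0.3, -0.6, -1.6]
opening: 0.52
grasp_force: 52.0
clock: 16.55
eef_pos: [541.0, 49.4, 139.9]
tcp_rot: [-2.243, 0.061, 1.613]
contact_force: [0.1, 0.2, -1.5]
opening: 0.518
grasp_force: 52.0
clock: 17.05
eef_pos: [541.0, 49.4, 139.9]
tcp_rot: [-2.361, -0.506, 2.117]
contact_force: [-0.1, 0.2, -2.0]
opening: 0.524
grasp_force: 52.0
clock: 17.55
eef_pos: [541.0, 49.4, 139.9]
tcp_rot: [-2.945, -0.885, 2.98]
contact_force: [-0.2, -0.1, -2.3]
opening: 0.518
grasp_force: 52.0
clock: 17.85
eef_pos: [540.9, 49.4, 140.0]
tcp_rot: [-3.136, -0.901, -3.058]
contact_force: [-0.5, 1.0, -0.9]
opening: 0.522
grasp_force: 52.0
pos [540.9  49.4 140. ] q [ 0.09  0.84  1.33 -0.    1.86 -1.57] F [-0.5  1.  -0.9] op 0.522 shift [-0.0307 -0.0012  0.0257] turn [ 0.     0.399 -0.004]
```

View pics/s5.png

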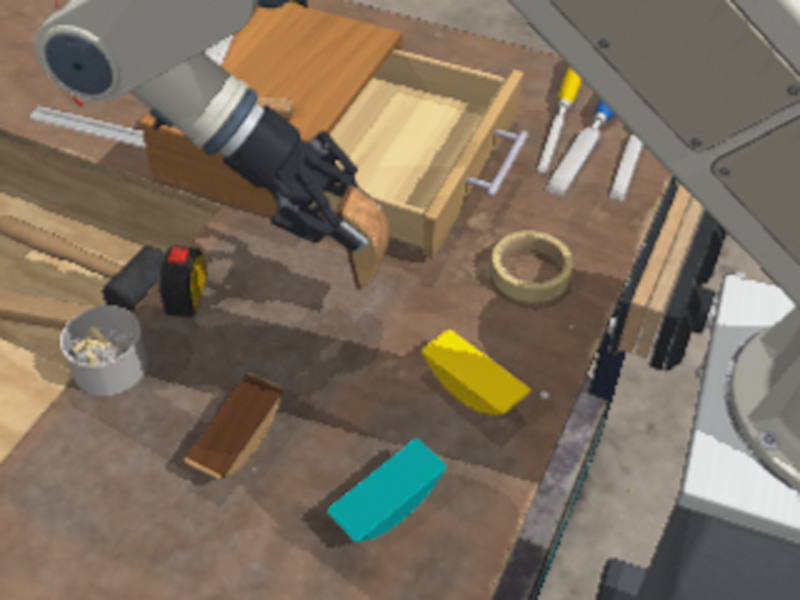

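The block is held with its sole towards the robot, bench and bystanders untouched. Next I'll tilt it further, bring it nearer and set the lower edge down, so it falls onto its back when released.

```bash
python3 -m crank '[[0.01,0,0.012,0,0.13,0,1],[0.022,0,0.027,0,0.26,0,1],[0.033,0,0.0415,0,0.4,0,1],[0.033,0,0.0415,0,0.4,0,1],[0.033,0,0.0415,0,0.4,0,1]]'
python3 - <<'E'
from h import *
rel((488,45,76),.09,-1.3,np.pi)
E
```

```text
clock: 18.4
eef_pos: [488.2, 44.7, 139.9]
tcp_rot: [-3.125, -1.299, -3.07]
contact_force: [-0.4, 0.4, -1.4]
opening: 0.519
grasp_force: 52.2
pos [488.2  44.7 139.9] q [ 0.09  0.99  1.32 -0.    2.13 -1.57] F [-0.4  0.4 -1.4] op 0.519 shift [-0.0615  0.0006  0.0174] turn [ 0.001  0.001 -0.005]
```

```bash
python3 -m crank '[[-0.02,0,0.006,0,0,0,1],[-0.04,0,0.012,0,0,0,1],[-0.052,0,0.015,0,0,0,1],[-0.0615,0,0.0174,0,0,0,1],[-0.0615,0,0.0174,0,0,0,1]]'
python3 -m crank '[[-0.003,0,0.001,0,0,0,1],[-0.006,0,0.0015,0,0,0,1],[-0.006,0,0.0015,0,0,0,1]]'
```

```text
clock: 18.9
eef_pos: [487.2, 44.6, 76.3]
tcp_rot: [-3.129, -1.303, -3.066]
contact_force: [0.5, 0.5, -0.7]
opening: 0.523
grasp_force: 50.9
clock: 19.2
eef_pos: [488.2, 44.8, 74.9]
tcp_rot: [-3.13, -1.306, -3.065]
contact_force: [4.7, 3.1, 19.8]
opening: 0.525
grasp_force: 50.7
```

```bash
python3 -m crank '[[0,0,0,0,0,0,0.4],[0,0,0,0,0,0,0],[0,0,0,0,0,0,0],[0,0,-0.02,0,0,0,0],[0.01,0,-0.05,0,0,0,0]]'
python3 -m crank '[[0.02,0,-0.03,0,0,0,0],[0.05,0,-0.05,0,0,0,0],[0.09,0,-0.06,0,0,0,0],[0.13,0,-0.06,0,0,0,0]]'
python3 - <<'E'
from h import *
rel((520,46,180),.09,0,np.pi)
f=cams.grab_frame("scene"); crop(f,"s6.png",180,100,500,340,2)
E
```

```text
clock: 19.7
eef_pos: [532.0, 48.3, 92.8]
tcp_rot: [-3.127, -1.305, -3.068]
contact_force: [-0.1, 0.5, 0.0]
opening: 0.999
grasp_force: 0.0
clock: 20.1
eef_pos: [556.5, 51.0, 235.8]
tcp_rot: [-3.127, -1.301, -3.067]
contact_force: [0.4, 0.7, 0.2]
opening: 1.002
grasp_force: 0.0
pos [556.5  51.  235.8] q [ 0.09  0.97  1.11 -0.    2.36 -1.57] F [0.4 0.7 0.2] op 1.002 shift [-0.044  -0.0016  0.0503] turn [-0.002 -1.301 -0.004]
```

View pics/s6.png

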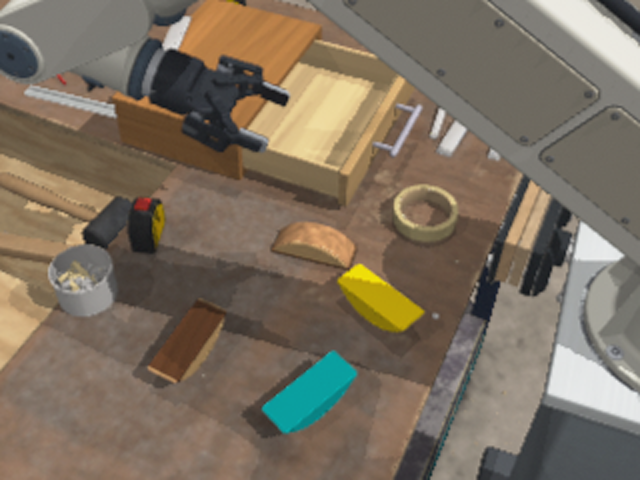

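Block B now lies on its flat back at crop (313,244), its near bottom edge running from (272,246) to (353,266). I'll measure it from that edge and return the tool to vertical.

```bash
python3 -m crank '[[-0.01,0,0.01,0,-0.149,0,0],[-0.02,0,0.02,0,-0.298,0,0],[-0.03,0,0.03,0,-0.447,0,0],[-0.044,0,0.05,0,-0.596,0,0],[-0.044,0,0.05,0,-0.745,0,0]]'
python3 -m crank '[[0,0,0,0,-0.149,0,0],[0,0,0,0,-0.298,0,0],[0,0,0,0,-0.447,0,0],[0,0,0,0,-0.556,0,0],[0,0,0,0,-0.556,0,0]]'
python3 - <<'E'
from h import *
f=cams.grab_frame("scene")
a=at(f,(180+272/2,100+246/2),0);b=at(f,(180+353/2,100+266/2),0)
d=a-b; n=np.linalg.norm(d); u=d/n; c=(a+b)/2+22.5*np.array((u[1],-u[0],0))
print(a.round(),b.round(),n,c.round(),np.arctan2(u[1],u[0]))
rel((c[0],c[1],170),np.arctan2(u[1],u[0]),0,np.pi)
f=cams.grab_frame("wrist"); crop(f,"w7.png",160,50,480,250,2); print(f["position"],f["orientation"])
E
```

```text
clock: 20.65
eef_pos: [517.8, 47.4, 177.6]
tcp_rot: [-3.137, -0.554, -3.056]
contact_force: [-1.0, -0.1, 0.6]
opening: 1.0
grasp_force: 0.0
clock: 21.15
eef_pos: [517.2, 47.4, 179.7]
tcp_rot: [-3.138, 0.001, -3.054]
contact_force: [1.3, -0.3, 0.1]
opening: 1.003
grasp_force: 0.0
[559.  61.   0.] [437.  54.   0.] 122.94371138878509 [499.  35.   0.] 0.05564275132146907
pos [518.4  47.5 179.8] q [ 0.09  0.28  1.92 -0.    0.95 -1.57] F [-0.2  0.2  0.7] op 1.001 shift [ 0.0203 -0.0109  0.0099] turn [-0.004 -0.001  0.032]
[446.67308209  41.38300873 303.24383928] [2.85971129e+00 2.73822533e-03 1.65768685e+00]
```

View pics/w7.png

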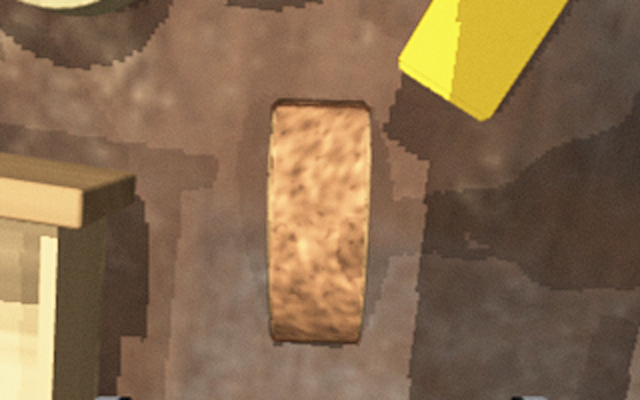

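Block B sits upright on its back, its ends at crop (322,103) and (315,342). I'll compute its centre.

```bash
python3 - <<'E'
from h import *
f=cams.grab_frame("wrist")
a=at(f,(160+322/2,50+103/2),1);b=at(f,(160+315/2,50+342/2),1); d=b-a; c=(a+b)/2
m=at(f,(320,50+222/2),30)
print(a.round(),b.round(),np.linalg.norm(d),c.round(),m.round(),np.arctan2(d[1],d[0]))
ps=np.arctan2(d[1],d[0]); rel((c[0],c[1],20),ps,0,np.pi)
E
```

```text
[443.  41.   1.] [561.  48.   1.] 117.99728081792955 [502.  45.   1.] [494.  45.  30.] 0.05713924058880976
pos [520.3  47.7 179.6] q [ 0.09  0.28  1.92 -0.    0.95 -1.57] F [-0.3  0.3  1.2] op 1.001 shift [ 0.018  -0.0009  0.1596] turn [-0.004 -0.002  0.031]
```

```bash
python3 -m crank '[[0.01,-0.001,0.03,0,0,0.03,0],[0.018,-0.001,0.07,0,0,0.03,0],[0.018,-0.001,0.11,0,0,0.03,0],[0.018,-0.001,0.14,0,0,0.03,0],[0.018,-0.001,0.1596,0,0,0.03,0]]' 50
python3 -m crank '[[0,0,0,0,0,0,0.3],[0,0,0,0,0,0,1],[0,0,0,0,0,0,1],[0,0,0,0,0,0,1],[0,0,0,0,0,0,1]]'
python3 -m crank '[[0,0,-0.04,0,0,0,1],[0,0,-0.08,0,0,0,1],[0,0,-0.12,0,0,0,1],[-0.01,-0.03,-0.13,0,0,0.03,1],[-0.02,-0.06,-0.13,0,0,0.06,1]]'
python3 -m crank '[[0,-0.045,0,0,0,0.044,1],[-0.005,-0.09,0,0,0,0.044,1],[-0.01,-0.13,0,0,0,0.044,1],[-0.014,-0.17,0,0,0,0.044,1],[-0.014,-0.21,0,0,0,0.044,1]]'
python3 - <<'E'
from h import *
rel((554,-267,43),-.047,0,np.pi)
f=cams.grab_frame("top"); crop(f,"c8.png",330,120,490,280,3.5)
E
```

```text
clock: 21.8
eef_pos: [501.7, 44.4, 16.6]
tcp_rot: [-3.138, -0.005, -3.084]
contact_force: [-0.6, 0.3, 0.1]
opening: 0.998
grasp_force: 0.0
clock: 22.3
eef_pos: [502.5, 44.5, 20.7]
tcp_rot: [-3.138, 0.001, -3.084]
contact_force: [0.2, 0.0, -1.0]
opening: 0.518
grasp_force: 51.3
clock: 22.8
eef_pos: [527.0, -14.0, 153.4]
tcp_rot: [-3.138, 0.006, 3.14]
contact_force: [1.0, -0.3, -2.0]
opening: 0.516
grasp_force: 52.4
clock: 23.3
eef_pos: [539.1, -225.6, 151.5]
tcp_rot: [-3.138, 0.001, 3.095]
contact_force: [1.2, 0.7, -0.5]
opening: 0.517
grasp_force: 52.3
pos [ 539.1 -225.6  151.5] q [-0.4   0.4   1.81 -0.    0.93 -1.92] F [ 1.2  0.7 -0.5] op 0.517 shift [-0.0167 -0.0402  0.1087] turn [-0.004  0.001  0.001]
```

View pics/c8.png

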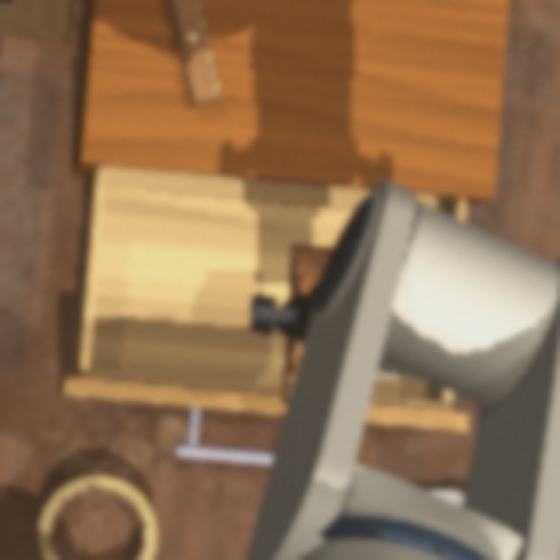

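The view is half hidden by the arm. It shows the drawer's front panel from (65,397) to (468,430), its inner edge near row 378 on the left, and the chest front edge from (82,163) to (495,195). I'll check the slot against these.

```bash
python3 - <<'E'
from h import *
f=cams.grab_frame("top"); c=lambda x,y:(330+x/3.5-.36,120+y/3.5-.36)
for n,p,z in [("frontL outer",(65,395),82),("frontR outer",(468,430),82),("frontL inner",(85,376),82),("wall left top",(83,370),73),("wall left top back",(95,168),73),("chest L",(82,163),95),("chest R",(495,195),95)]: print(n,at(f,c(*p),z).round())
E
```

```text
frontL outer [480. -42.  82.]
frontR outer [ 461. -354.   82.]
frontL inner [495. -57.  82.]
wall left top [500. -56.  73.]
wall left top back [659. -62.  73.]
chest L [659. -50.  95.]
chest R [ 643. -369.   95.]
```

```bash
python3 -m crank '[[-0.01,-0.02,0,0,0,0,1],[-0.018,-0.041,0.01,0,0,0,1],[-0.018,-0.041,0.04,0,0,0,1],[-0.018,-0.041,0.07,0,0,0,1],[-0.018,-0.041,0.095,0,0,0,1]]'
python3 -m crank '[[0,0,0.006,0,0,0,1],[0,0,0.012,0,0,0,1],[0,0,0.0135,0,0,0,1],[0,0,0.0135,0,0,0,1]]'
```

```text
clock: 23.9
eef_pos: [554.5, -265.3, 55.0]
tcp_rot: [-3.138, -0.0, 3.095]
contact_force: [-0.9, 0.8, -1.8]
opening: 0.523
grasp_force: 52.5
clock: 24.3
eef_pos: [555.6, -266.1, 43.4]
tcp_rot: [-3.137, 0.002, 3.096]
contact_force: [-0.1, -0.1, -2.2]
opening: 0.517
grasp_force: 52.3
```

```bash
python3 -m crank '[[0,0,0,0,0,0,0.4],[0,0,0,0,0,0,0.2],[0,0,0,0,0,0,0],[0,0,-0.02,0,0,0,0],[0,0,-0.06,0,0,0,0]]'
python3 -m crank '[[0,0,-0.05,0,0,0,0],[0,0.03,-0.07,0,0,0,0],[0,0.07,-0.07,0,0,0,0],[0,0.115,-0.07,0,0,0,0],[0,0.16,-0.07,0,0,0,0]]'
python3 -m crank '[[-0.002,0.045,0,0,0,0,0],[-0.004,0.09,0,0,0,0,0],[-0.006,0.135,0,0,0,0,0],[-0.008,0.18,0,0,0,0,0],[-0.01,0.225,0,0,0,0,0]]'
python3 -m crank '[[0,0.045,0,0,0,0.14,0],[0,0.09,0,0,0,0.28,0],[0,0.13,0,0,0,0.42,0],[0,0.153,0,0,0,0.56,0],[0,0.153,0,0,0,0.7,0]]'
python3 -m crank '[[0,0,0,0,0,0.14,0],[0,0,0,0,0,0.28,0],[0,0,0,0,0,0.42,0],[0,0,0,0,0,0.56,0],[0,0,0,0,0,0.7,0]]'
python3 -m crank '[[0,0,0,0,0,0.14,0],[0,0,0,0,0,0.193,0],[0,0,0,0,0,0.193,0]]'
python3 - <<'E'
from h import *
rel((591,271,170),np.radians(86.1))
f=cams.grab_frame("wrist"); crop(f,"w9.png",0,0,640,400,1); print(proj(f,(591,271,36)))
E
```

```text
clock: 24.8
eef_pos: [553.0, -264.9, 100.6]
tcp_rot: [-3.14, -0.005, 3.095]
contact_force: [1.2, -0.1, -0.9]
opening: 1.002
grasp_force: 0.0
clock: 25.3
eef_pos: [562.4, -104.5, 172.6]
tcp_rot: [-3.138, 0.002, 3.094]
contact_force: [0.7, 0.4, -0.1]
opening: 1.001
grasp_force: 0.0
clock: 25.8
eef_pos: [582.7, 120.5, 171.5]
tcp_rot: [-3.138, 0.001, 3.095]
contact_force: [1.3, -1.1, 0.4]
opening: 0.999
grasp_force: 0.0
clock: 26.3
eef_pos: [589.8, 274.9, 170.7]
tcp_rot: [-3.141, 0.003, 2.393]
contact_force: [0.3, -0.2, -0.5]
opening: 1.005
grasp_force: 0.0
clock: 26.8
eef_pos: [589.8, 271.4, 170.7]
tcp_rot: [-3.142, 0.004, 1.69]
contact_force: [0.2, 0.1, -0.0]
opening: 0.997
grasp_force: 0.0
clock: 27.1
eef_pos: [589.8, 271.4, 170.7]
tcp_rot: [3.141, 0.004, 1.502]
contact_force: [0.8, -0.8, -0.3]
opening: 1.001
grasp_force: 0.0
pos [589.8 271.4 170.7] q [ 0.43  0.47  1.65 -0.    1.03  0.5 ] F [ 0.8 -0.8 -0.3] op 1.001 shift [-0.0003  0.0012  0.0007] turn [ 0.001  0.004 -0.001]
[322.74518003 191.91132712]
```

View pics/w9.png

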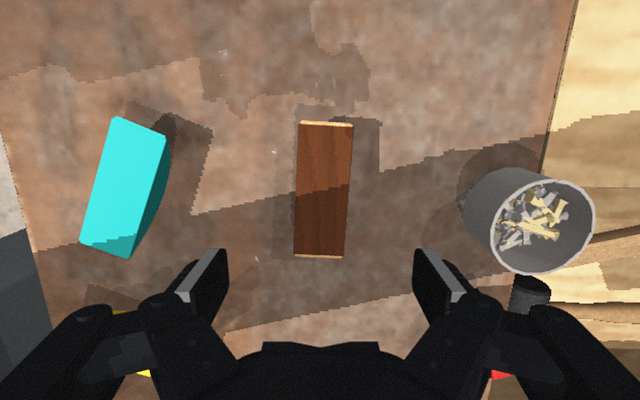

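Block A is at (294–353, 123–257), centre (323,190), undisturbed. The turquoise piece at (123,187) is the look-alike. I'll grip A, carry it to the same flip site and turn it radial.

```bash
python3 -m crank '[[0.001,0.001,0.03,0,0,0.04,0],[0.001,0.001,0.06,0,0,0.04,0],[0.001,0.001,0.09,0,0,0.04,0],[0.001,0.001,0.12,0,0,0.04,0],[0.001,0.001,0.145,0,0,0.04,0]]' 50
python3 -m crank '[[0,0,0,0,0,0,0.2],[0,0,0,0,0,0,1],[0,0,0,0,0,0,1],[0,0,0,0,0,0,1],[0,0,0,0,0,0,1]]'
python3 -m crank '[[0,0,-0.04,0,0,0,1],[0,0,-0.08,0,0,0,1],[-0.03,-0.01,-0.08,0,0,0.14,1],[-0.07,-0.02,-0.08,0,0,0.28,1],[-0.11,-0.03,-0.08,0,0,0.42,1]]'
python3 - <<'E'
from h import *
rel((500,45,104),.09)
E
```

```text
clock: 27.65
eef_pos: [590.5, 271.7, 24.0]
tcp_rot: [-3.142, 0.004, 1.465]
contact_force: [-0.9, -0.2, 0.2]
opening: 1.0
grasp_force: 0.0
clock: 28.15
eef_pos: [592.2, 272.4, 27.3]
tcp_rot: [3.138, 0.002, 1.463]
contact_force: [0.5, 0.5, 6.4]
opening: 0.518
grasp_force: 51.9
clock: 28.65
eef_pos: [548.5, 165.2, 106.6]
tcp_rot: [3.139, 0.002, 1.038]
contact_force: [0.0, -0.8, -1.8]
opening: 0.517
grasp_force: 52.0
pos [548.5 165.2 106.6] q [ 0.29  0.45  1.86 -0.    0.83  0.83] F [ 0.  -0.8 -1.8] op 0.517 shift [-0.1282  0.0193  0.003 ] turn [0.004 0.001 0.948]
```

```bash
python3 -m crank '[[-0.03,0.005,0,0,0,0.14,1],[-0.06,0.009,0,0,0,0.28,1],[-0.1,0.015,0,0,0,0.42,1],[-0.128,0.0193,0,0,0,0.56,1],[-0.128,0.0193,0,0,0,0.7,1]]'
python3 -m crank '[[0,0,0.02,0,0,0.12,1],[0,0,0.04,0,0,0.248,1],[0,0,0.06,0,0,0.248,1],[0,0,0.075,0,0,0.248,1],[0,0,0.08,0,0,0.248,1]]'
python3 -m crank '[[0,0,0,0,0,0,0.4],[0,0,0,0,0,0,0.1],[0,0,-0.02,0,0,0,0],[0,0,-0.06,0,0,0,0],[0,0,-0.1,0,0,0,0]]'
python3 -m crank '[[0.02,0,-0.04,0,-0.13,0,0],[0.04,0,-0.04,0,-0.26,0,0],[0.06,0,-0.04,0,-0.39,0,0],[0.08,0,-0.03,0,-0.52,0,0],[0.109,0,-0.01,0,-0.65,0,0]]'
python3 -m crank '[[0,0,0,0,-0.13,0,0],[0,0,0,0,-0.25,0,0],[0,0,0,0,-0.25,0,0],[0,0,0,0,-0.25,0,0]]'
python3 - <<'E'
from h import *
from math import *
ps=.09; c=np.array((500,45.)); u=np.array((cos(ps),sin(ps))); g=c+18*u
rel((*g,22),ps,-.9)
f=cams.grab_frame("wrist"); crop(f,"w10.png",160,60,480,260,1.5)
E
```

```text
clock: 29.15
eef_pos: [499.2, 43.1, 106.5]
tcp_rot: [3.138, 0.003, 0.335]
contact_force: [-0.3, -0.2, -1.2]
opening: 0.522
grasp_force: 52.1
clock: 29.65
eef_pos: [500.8, 45.4, 26.8]
tcp_rot: [3.138, 0.002, 0.094]
contact_force: [-6.8, -5.3, 56.5]
opening: 0.516
grasp_force: 58.6
clock: 30.15
eef_pos: [500.7, 45.8, 127.5]
tcp_rot: [3.138, 0.001, 0.095]
contact_force: [0.3, 0.7, 0.1]
opening: 1.0
grasp_force: 0.0
clock: 30.65
eef_pos: [611.8, 56.3, 139.0]
tcp_rot: [3.137, 0.65, 0.092]
contact_force: [0.5, 0.4, 0.3]
opening: 0.998
grasp_force: 0.0
clock: 31.05
eef_pos: [609.8, 56.1, 135.4]
tcp_rot: [3.136, 0.899, 0.09]
contact_force: [-0.1, 0.3, -0.5]
opening: 1.003
grasp_force: 0.0
pos [609.8  56.1 135.4] q [ 0.09  0.95  1.13 -0.    1.97  1.57] F [-0.1  0.3 -0.5] op 1.003 shift [0.0313 0.0004 0.1429] turn [ 0.006 -0.001 -0.   ]
```

View pics/w10.png

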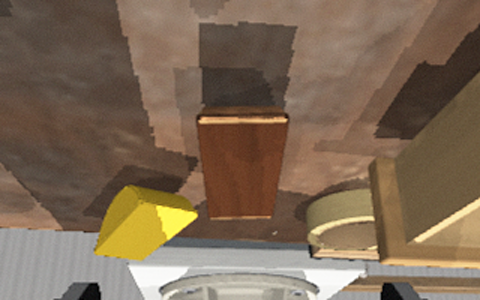

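Block A sits on the site at crop (197–287, 115–218), centred between the fingers. I've used all 14 picture views, so I'll check by numbers from here. Now the same grip, roll, tilt and set-down as for B.

```bash
python3 -m crank '[[0.016,0,0.01,0,0,0,0],[0.0313,0,0.03,0,0,0,0],[0.0313,0,0.06,0,0,0,0],[0.0313,0,0.09,0,0,0,0],[0.0313,0,0.12,0,0,0,0]]' 50
python3 -m crank '[[0,0,0.022,0,0,0,0],[0,0,0.022,0,0,0,0.3],[0,0,0.022,0,0,0,1],[0,0,0.022,0,0,0,1],[0,0,0.022,0,0,0,1]]'
python3 -m crank '[[0,0,0,0,0,0,1],[-0.02,0,-0.02,0,0,0,1],[-0.05,0,-0.04,0,0,0,1],[-0.08,0,-0.06,0,0,0,1],[-0.08,0,-0.09,0,0,0,1]]'
python3 -m crank '[[0,0,0,0,0,-0.149,1],[0,0,0,0,0,-0.298,1],[0,0,0,0,0,-0.447,1],[0,0,0,0,0,-0.596,1],[0,0,0,0,0,-0.745,1]]'
python3 -m crank '[[0,0,0,0,0,-0.149,1],[0,0,0,0,0,-0.298,1],[0,0,0,0,0,-0.447,1],[0,0,0,0,0,-0.596,1],[0,0,0,0,0,-0.745,1]]'
python3 -m crank '[[0,0,0,0,0,-0.149,1],[0,0,0,0,0,-0.298,1],[0,0,0,0,0,-0.447,1],[0,0,0,0,0,-0.596,1],[0,0,0,0,0,-0.745,1]]'
python3 -m crank '[[0,0,0,0,0,-0.149,1],[0,0,0,0,0,-0.298,1],[0,0,0,0,0,-0.447,1],[0,0,0,0,0,-0.596,1],[0,0,0,0,0,-0.745,1]]'
python3 -m crank '[[0,0,0,0,0,-0.12,1],[0,0,0,0,0,-0.16,1],[0,0,0,0,0,-0.16,1]]'
python3 - <<'E'
from h import *
rel((488,45,140),.09,-1.3,np.pi)
E
```

```text
clock: 31.6
eef_pos: [534.9, 48.7, 37.3]
tcp_rot: [3.136, 0.896, 0.09]
contact_force: [0.1, 0.1, -0.6]
opening: 1.002
grasp_force: 0.0
clock: 32.1
eef_pos: [520.0, 47.2, 24.7]
tcp_rot: [3.136, 0.897, 0.09]
contact_force: [3.7, 0.9, 5.7]
opening: 0.521
grasp_force: 53.5
clock: 32.6
eef_pos: [538.7, 49.4, 145.3]
tcp_rot: [3.136, 0.899, 0.09]
contact_force: [0.9, 0.5, -2.5]
opening: 0.523
grasp_force: 52.7
clock: 33.1
eef_pos: [539.8, 49.5, 142.1]
tcp_rot: [-2.435, 0.612, 1.075]
contact_force: [-0.6, -1.0, -1.7]
opening: 0.517
grasp_force: 52.7
clock: 33.6
eef_pos: [539.8, 49.5, 142.1]
tcp_rot: [-2.245, 0.062, 1.619]
contact_force: [0.4, 0.2, -2.8]
opening: 0.518
grasp_force: 52.7
clock: 34.1
eef_pos: [539.8, 49.5, 142.1]
tcp_rot: [-2.362, -0.504, 2.123]
contact_force: [-0.0, 0.2, -1.7]
opening: 0.525
grasp_force: 52.7
clock: 34.6
eef_pos: [539.8, 49.5, 142.1]
tcp_rot: [-2.944, -0.882, 2.985]
contact_force: [0.4, -0.5, -1.2]
opening: 0.52
grasp_force: 52.7
clock: 34.9
eef_pos: [539.7, 49.5, 142.1]
tcp_rot: [-3.134, -0.899, -3.054]
contact_force: [0.2, -0.1, -2.2]
opening: 0.521
grasp_force: 52.7
pos [539.7  49.5 142.1] q [ 0.09  0.84  1.34 -0.    1.86 -1.57] F [ 0.2 -0.1 -2.2] op 0.521 shift [0.0307 0.0004 0.0419] turn [-0.005  0.401 -0.002]
```

```bash
python3 -m crank '[[0.01,0,0.012,0,0.13,0,1],[0.02,0,0.027,0,0.26,0,1],[0.031,0,0.042,0,0.4,0,1],[0.031,0,0.042,0,0.4,0,1],[0.031,0,0.042,0,0.4,0,1]]'
python3 -m crank '[[-0.02,0,0.006,0,0,0,1],[-0.04,0,0.012,0,0,0,1],[-0.052,0,0.015,0,0,0,1],[-0.0605,0,0.0172,0,0,0,1],[-0.0605,0,0.0172,0,0,0,1]]'
python3 -m crank '[[-0.003,0,0.001,0,0,0,1],[-0.006,0,0.0015,0,0,0,1],[-0.006,0,0.0015,0,0,0,1]]'
```

```text
clock: 35.4
eef_pos: [487.7, 44.6, 139.5]
tcp_rot: [-3.12, -1.297, -3.069]
contact_force: [0.6, -0.4, -1.4]
opening: 0.517
grasp_force: 52.8
clock: 35.9
eef_pos: [486.3, 44.2, 76.0]
tcp_rot: [-3.123, -1.302, -3.066]
contact_force: [0.3, -0.9, -1.1]
opening: 0.515
grasp_force: 52.9
clock: 36.2
eef_pos: [487.3, 44.2, 73.9]
tcp_rot: [-3.123, -1.303, -3.067]
contact_force: [1.9, 1.1, 10.3]
opening: 0.514
grasp_force: 53.7
```

```bash
python3 -m crank '[[0,0,0,0,0,0,0.4],[0,0,0,0,0,0,0],[0,0,0,0,0,0,0],[0,0,-0.02,0,0,0,0],[0.01,0,-0.05,0,0,0,0]]'
python3 -m crank '[[0.02,0,-0.03,0,0,0,0],[0.05,0,-0.05,0,0,0,0],[0.09,0,-0.06,0,0,0,0],[0.13,0,-0.06,0,0,0,0]]'
python3 -m crank '[[-0.01,0,0.01,0,-0.149,0,0],[-0.02,0,0.02,0,-0.298,0,0],[-0.03,0,0.03,0,-0.447,0,0],[-0.044,0,0.05,0,-0.596,0,0],[-0.044,0,0.05,0,-0.745,0,0]]'
python3 -m crank '[[0,0,0,0,-0.149,0,0],[0,0,0,0,-0.298,0,0],[0,0,0,0,-0.447,0,0],[0,0,0,0,-0.556,0,0],[0,0,0,0,-0.556,0,0]]'
python3 - <<'E'
from h import *
f=cams.grab_frame("wrist"); crop(f,"w11.png",160,50,480,250,2)
print(f["position"],f["orientation"])
old=cv2.imread("pics/w7.png"); new=cv2.imread("pics/w11.png")
t=old[92:352,255:385]
m=cv2.matchTemplate(new,t,cv2.TM_CCOEFF_NORMED); _,v,_,loc=cv2.minMaxLoc(m); print("match",v,"offset",loc[0]-255,loc[1]-92)
# sole colour mask
def mask(im):
    hsv=cv2.cvtColor(im,cv2.COLOR_BGR2HSV); return hsv
for im in(old,new):
    h=mask(im); mk=cv2.inRange(h,(5,90,110),(20,200,255)); mk=cv2.morphologyEx(mk,cv2.MORPH_CLOSE,np.ones((13,13))); mk=cv2.morphologyEx(mk,cv2.MORPH_OPEN,np.ones((25,25)))
    for c in cv2.findContours(mk,cv2.RETR_EXTERNAL,cv2.CHAIN_APPROX_NONE)[0]:
        if cv2.contourArea(c)>5000: print(cv2.minAreaRect(c))
    print('-')
rel((502,45,20),.057,0,np.pi)
E
```

```text
clock: 36.7
eef_pos: [531.3, 48.5, 93.5]
tcp_rot: [-3.123, -1.304, -3.066]
contact_force: [0.3, 0.2, -0.3]
opening: 1.001
grasp_force: 0.0
clock: 37.1
eef_pos: [555.6, 51.5, 236.6]
tcp_rot: [-3.123, -1.3, -3.066]
contact_force: [1.0, -0.3, 0.5]
opening: 1.004
grasp_force: 0.0
clock: 37.6
eef_pos: [517.0, 47.6, 178.4]
tcp_rot: [-3.136, -0.552, -3.051]
contact_force: [-1.4, -0.3, -0.1]
opening: 1.0
grasp_force: 0.0
clock: 38.1
eef_pos: [516.3, 47.5, 180.4]
tcp_rot: [-3.137, 0.002, -3.048]
contact_force: [-0.2, -0.4, 0.0]
opening: 1.0
grasp_force: 0.0
[444.13006133  41.11948469 303.502625  ] [2.85617052 0.00393903 1.66330446]
match 0.9367085099220276 offset 3 15
((212.49996948242188, 199.49996948242188), (424.99993896484375, 398.99993896484375), 0.0)
-
((214.0, 199.5), (399.0, 428.0), 90.0)
-
pos [517.5  47.6 180.4] q [ 0.09  0.27  1.92 -0.01  0.95 -1.57] F [-0.1 -0.2  0.6] op 0.996 shift [ 0.0156 -0.0004  0.1604] turn [-0.005 -0.     0.036]
```

```bash
python3 - <<'E'
from h import *
old=cv2.imread("pics/w7.png"); new=cv2.imread("pics/w11.png"); o=[]
for y0,y1 in((92,190),(255,352)):
    m=cv2.matchTemplate(new,old[y0:y1,255:385],cv2.TM_CCOEFF_NORMED); _,v,_,l=cv2.minMaxLoc(m); o.append((l[0]-255,l[1]-y0)); print(v,o[-1])
f=cams.grab_frame("wrist")
a=at(f,(160+(322+o[0][0])/2,50+(103+o[0][1])/2),1);b=at(f,(160+(315+o[1][0])/2,50+(342+o[1][1])/2),1);d=b-a;c=(a+b)/2;ps=np.arctan2(d[1],d[0])
print(c.round(),np.linalg.norm(d),ps); rel((c[0],c[1],20),ps,0,np.pi)
E
```

```text
0.9691442251205444 (1, 17)
0.9415000677108765 (5, 13)
[508.  47.   1.] 117.83806381201035 0.08057289517427178
pos [518.7  47.7 180.3] q [ 0.09  0.28  1.92 -0.01  0.95 -1.57] F [ 0.4 -0.3 -0.6] op 0.996 shift [0.0108 0.0006 0.1603] turn [-0.005 -0.001  0.013]
```

```bash
python3 -m crank '[[0.005,0.0,0.03,0.005,0,0.013,0],[0.0108,0,0.07,0.005,0,0.013,0],[0.0108,0,0.11,0.005,0,0.013,0],[0.0108,0,0.14,0.005,0,0.013,0],[0.0108,0,0.1603,0.005,0,0.013,0]]' 50
python3 -m crank '[[0,0,0,0,0,0,0.3],[0,0,0,0,0,0,1],[0,0,0,0,0,0,1],[0,0,0,0,0,0,1],[0,0,0,0,0,0,1]]'
python3 -m crank '[[0,0,-0.04,0,0,0,1],[0,0,-0.08,0,0,0,1],[0,0,-0.11,0,0,0,1],[-0.01,-0.03,-0.11,0,0,0.04,1],[-0.02,-0.07,-0.11,0,0,0.08,1]]'
python3 -m crank '[[-0.01,-0.04,0,0,0,0.047,1],[-0.015,-0.08,0,0,0,0.047,1],[-0.02,-0.11,0,0,0,0.047,1],[-0.02,-0.115,0.02,0,0,0.047,1],[-0.02,-0.115,0.02,0,0,0.047,1]]'
python3 - <<'E'
from h import *
rel((560,-137,43),-.047,0,np.pi)
E
```

```text
clock: 38.7
eef_pos: [508.2, 45.9, 16.4]
tcp_rot: [-3.132, -0.004, -3.061]
contact_force: [-0.2, 0.9, 1.1]
opening: 1.001
grasp_force: 0.0
clock: 39.2
eef_pos: [509.2, 46.0, 20.5]
tcp_rot: [-3.132, 0.003, -3.061]
contact_force: [0.6, -0.5, 0.1]
opening: 0.517
grasp_force: 51.0
clock: 39.7
eef_pos: [534.8, -20.7, 132.3]
tcp_rot: [-3.132, 0.005, -3.14]
contact_force: [0.1, -0.0, -1.1]
opening: 0.519
grasp_force: 52.2
clock: 40.2
eef_pos: [552.4, -137.2, 110.1]
tcp_rot: [-3.132, -0.001, 3.093]
contact_force: [-1.0, 0.5, -2.0]
opening: 0.516
grasp_force: 52.1
pos [ 552.4 -137.2  110.1] q [-0.24  0.44  1.87 -0.01  0.84 -1.75] F [-1.   0.5 -2. ] op 0.516 shift [-0.0076  0.0012  0.0671] turn [-0.009 -0.001 -0.002]
```

```bash
python3 -m crank '[[-0.007,0.001,0.01,-0.009,0,0,1],[-0.007,0.001,0.03,-0.009,0,0,1],[-0.007,0.001,0.05,-0.009,0,0,1],[-0.007,0.001,0.06,-0.009,0,0,1],[-0.007,0.001,0.0665,-0.009,0,0,1]]'
python3 -m crank '[[0,0,0,0,0,0,1],[0,0,0,0,0,0,0.4],[0,0,0,0,0,0,0.2],[0,0,0,0,0,0,0],[0,0,0,0,0,0,0]]'
python3 -m crank '[[0,0,-0.03,0,0,0,0],[0,0,-0.07,0,0,0,0],[0,0,-0.11,0,0,0,0],[0,0,-0.11,0,0,0,0]]'
python3 - <<'E'
from h import *
f=cams.grab_frame("wrist"); crop(f,"w12.png",0,0,640,400,2); print(f["position"],f["orientation"])
for P in [(560,-137,40),(556,-266,40)]: print(proj(f,P))
t=cv2.imread("pics/w7.png")[92:352,255:385]
new=cv2.imread("pics/w12.png")
best=[]
for sc in (.95,1,1.05,1.1,1.15,1.2):
    tt=cv2.resize(t,None,fx=sc,fy=sc); m=cv2.matchTemplate(new,tt,cv2.TM_CCOEFF_NORMED)
    for k in range(2):
        _,v,_,l=cv2.minMaxLoc(m); best.append((round(v,2),sc,(l[0]+tt.shape[1]/2)/2,(l[1]+tt.shape[0]/2)/2)); cv2.rectangle(m,(l[0]-90,l[1]-150),(l[0]+90,l[1]+150),-1,-1)
print(sorted(best)[::-1][:6])
rel((434,-196,60),1.523)
E
```

```text
clock: 40.7
eef_pos: [561.0, -135.5, 44.2]
tcp_rot: [-3.141, 0.001, 3.096]
contact_force: [-0.1, -0.2, -1.8]
opening: 0.518
grasp_force: 52.2
clock: 41.2
eef_pos: [561.3, -136.4, 45.4]
tcp_rot: [-3.141, 0.003, 3.095]
contact_force: [0.5, 0.8, 0.7]
opening: 1.0
grasp_force: 0.0
clock: 41.6
eef_pos: [564.0, -137.0, 160.5]
tcp_rot: [-3.139, 0.011, 3.095]
contact_force: [0.5, -0.4, -0.5]
opening: 1.002
grasp_force: 0.0
[ 490.56063258 -133.70657953  282.95454048] [2.84719729e+00 1.47321933e-03 1.52319732e+00]
[320.4815623  191.93797426]
[161.72516911 194.40801053]
[(0.59, 1, 377.5, 224.0), (0.58, 1.05, 377.0, 226.75), (0.57, 1.15, 372.0, 265.25), (0.57, 0.95, 377.5, 232.75), (0.56, 1.2, 371.0, 264.0), (0.56, 1.1, 372.75, 265.5)]
pos [ 562.7 -136.7  158. ] q [-0.24  0.38  1.82 -0.    0.93 -1.76] F [-0.7 -1.1 -0.8] op 0.998 shift [ 0.1266 -0.065   0.0971] turn [0.005 0.008 1.572]
```

```bash
python3 -m crank '[[0.03,-0.015,0,0,0,0.14,0],[0.06,-0.03,0,0,0,0.28,0],[0.1,-0.05,0,0,0,0.42,0],[0.128,-0.065,0,0,0,0.56,0],[0.128,-0.065,0,0,0,0.7,0]]'
python3 -m crank '[[0,0,0,0,0,0.14,0.7],[0,0,0,0,0,0.28,0.7],[0,0,0,0,0,0.42,0.7],[0,0,0,0,0,0.56,0.7],[0,0,0,0,0,0.7,0.7]]'
python3 -m crank '[[0,0,0,0,0,0.14,0.7],[0,0,0,0,0,0.172,0.7],[0,0,0,0,0,0.172,0.7]]'
python3 - <<'E'
from h import *
rel((435,-196,60),1.523)
f=cams.grab_frame("wrist"); g=f["image"].astype(float)
# handle bar profile: average over rows near bar centre
p=proj(f,(435,-196,57)); print(p)
row=int(p[1]); band=g[row-25:row+25].mean(0)
i0=int(p[0])-40
print([(i0+k*4,band[i0+k*4].round().astype(int).tolist()) for k in range(20)])
t=cams.grab_frame("top"); h=cv2.cvtColor(t["image"],cv2.COLOR_RGB2HSV)
cv2.imwrite("pics/t13.png",t["image"][:,:,::-1])
for n,P in [("A",(561,-136,58)),("B",(556,-266,58)),("floor",(600,-200,22)),("gapL",(561,-85,22)),("mid",(558,-201,22))]:
    q=proj(t,P).round().astype(int); print(n,q,t["image"][q[1]-3:q[1]+4,q[0]-3:q[0]+4].mean((0,1)).round())
E
```

```text
clock: 42.15
eef_pos: [425.3, -195.4, 153.3]
tcp_rot: [-3.141, -0.002, 2.387]
contact_force: [1.4, 1.2, -0.1]
opening: 0.999
grasp_force: 0.0
clock: 42.65
eef_pos: [429.1, -194.9, 153.6]
tcp_rot: [3.141, 0.0, 1.689]
contact_force: [0.4, -0.8, 0.3]
opening: 0.304
grasp_force: 0.0
clock: 42.95
eef_pos: [429.2, -194.9, 153.7]
tcp_rot: [3.141, 0.0, 1.523]
contact_force: [0.1, 0.6, -0.2]
opening: 0.304
grasp_force: 0.0
pos [ 429.2 -194.9  153.7] q [-0.43  0.24  2.04  0.    0.86 -0.38] F [ 0.1  0.6 -0.2] op 0.304 shift [-0.0008  0.0058  0.0937] turn [ 0.001  0.    -0.   ]
[329.45923203 206.66835702]
[(289, [136, 102, 79]), (293, [143, 108, 83]), (297, [142, 106, 82]), (301, [141, 106, 81]), (305, [131, 98, 75]), (309, [131, 98, 75]), (313, [114, 84, 65]), (317, [109, 80, 62]), (321, [111, 89, 77]), (325, [212, 204, 212]), (329, [216, 208, 216]), (333, [161, 154, 161]), (337, [116, 89, 73]), (341, [124, 91, 70]), (345, [122, 90, 70]), (349, [122, 90, 69]), (353, [108, 79, 61]), (357, [106, 79, 60]), (361, [106, 79, 61]), (365, [106, 79, 61])]
A [382 204] [203. 141.  87.]
B [429 207] [204. 142.  87.]
floor [403 192] [174. 140.  93.]
gapL [363 204] [224. 188. 127.]
mid [403 206] [193. 160. 107.]
```

The bar sits at x≈434 (column 328), and the colour at both slots matches block wood. I'll grip the handle and push the drawer shut gently.

```bash
python3 -m crank '[[0,0.005,0.02,0,0,0,0.7],[0,0.005,0.04,0,0,0,0.7],[0,0.005,0.06,0,0,0,0.7],[0,0.005,0.08,0,0,0,0.7],[0,0.005,0.094,0,0,0,0.7]]' 40
python3 -m crank '[[0,0,0,0,0,0,0.7],[0,0,0,0,0,0,1],[0,0,0,0,0,0,1],[0,0,0,0,0,0,1],[0,0,0,0,0,0,1]]'
python3 -m crank '[[0,0.003,0,0,0,0,1],[0,0.008,0,0,0,0,1],[0,0.016,0,0,0,0,1],[0,0.025,0,0,0,0,1],[0,0.035,0,0,0,0,1]]'
python3 -m crank '[[0,0.01,0,0,0,0,1],[0,0.02,0,0,0,0,1],[0,0.03,0,0,0,0,1],[0,0.04,0,0,0,0,1],[0,0.05,0,0,0,0,1]]'
python3 -m crank '[[0,0.01,0,0,0,0,1],[0,0.02,0,0,0,0,1],[0,0.03,0,0,0,0,1],[0,0.04,0,0,0,0,1],[0,0.05,0,0,0,0,1]]'
python3 -m crank '[[0,0.006,0,0,0,0,1],[0,0.01,0,0,0,0,1],[0,0.014,0,0,0,0,1],[0,0.016,0,0,0,0,1],[0,0.017,0,0,0,0,1]]'
python3 -m crank '[[0,0,0,0,0,0,1],[0,0,0,0,0,0,1]]'
```

```text
clock: 43.55
eef_pos: [434.4, -195.2, 59.2]
tcp_rot: [3.141, 0.0, 1.524]
contact_force: [0.4, -0.3, 0.1]
opening: 0.297
grasp_force: 0.0
clock: 44.05
eef_pos: [435.8, -195.5, 60.9]
tcp_rot: [3.138, 0.001, 1.523]
contact_force: [5.7, 0.8, -14.8]
opening: 0.109
grasp_force: 38.8
clock: 44.55
eef_pos: [470.9, -197.6, 60.8]
tcp_rot: [3.139, 0.001, 1.523]
contact_force: [-2.3, -5.9, -7.5]
opening: 0.106
grasp_force: 39.4
clock: 45.05
eef_pos: [521.2, -200.8, 60.8]
tcp_rot: [3.139, 0.003, 1.524]
contact_force: [-2.2, -11.3, -7.2]
opening: 0.108
grasp_force: 39.4
clock: 45.55
eef_pos: [571.0, -203.9, 60.9]
tcp_rot: [3.139, 0.004, 1.524]
contact_force: [-2.6, -15.2, -8.8]
opening: 0.11
grasp_force: 39.4
clock: 46.05
eef_pos: [587.9, -205.0, 60.9]
tcp_rot: [3.138, 0.004, 1.524]
contact_force: [-2.5, -16.1, -8.9]
opening: 0.111
grasp_force: 39.4
clock: 46.25
eef_pos: [588.0, -205.0, 60.9]
tcp_rot: [3.138, 0.004, 1.524]
contact_force: [-0.9, -15.4, -9.7]
opening: 0.108
grasp_force: 39.3
```

```bash
python3 -m crank '[[0,0.002,0,0,0,0,1],[0,0.003,0,0,0,0,1],[0,0.003,0,0,0,0,1]]'
```

```text
clock: 46.55
eef_pos: [590.9, -205.2, 60.9]
tcp_rot: [3.138, 0.004, 1.524]
contact_force: [-0.6, -15.1, -10.3]
opening: 0.112
grasp_force: 39.3
```

```bash
python3 -m crank '[[0,0.002,0,0,0,0,1],[0,0.003,0,0,0,0,1],[0,0.003,0,0,0,0,1]]'
python3 -m crank '[[0,0.001,0,0,0,0,1],[0,0.002,0,0,0,0,1],[0,0.002,0,0,0,0,1]]'
```

```text
clock: 46.85
eef_pos: [593.8, -205.4, 60.9]
tcp_rot: [3.138, 0.004, 1.524]
contact_force: [-0.9, -15.9, -9.0]
opening: 0.108
grasp_force: 39.3
clock: 47.15
eef_pos: [595.8, -205.5, 60.9]
tcp_rot: [3.138, 0.004, 1.524]
contact_force: [-2.4, -15.1, -9.4]
opening: 0.109
grasp_force: 39.3
```

```bash
python3 -m crank '[[0,0.002,0,0,0,0,1],[0,0.004,0,0,0,0,1],[0,0.004,0,0,0,0,1]]'
python3 -m crank '[[0,0.002,0,0,0,0,1],[0,0.003,0,0,0,0,1],[0,0.003,0,0,0,0,1]]'
```

```text
clock: 47.45
eef_pos: [599.9, -205.8, 60.9]
tcp_rot: [3.138, 0.004, 1.524]
contact_force: [0.2, -15.3, -10.5]
opening: 0.113
grasp_force: 39.3
clock: 47.75
eef_pos: [601.2, -205.8, 60.8]
tcp_rot: [3.141, 0.004, 1.524]
contact_force: [-7.0, -16.7, -4.0]
opening: 0.109
grasp_force: 39.9
```

```bash
python3 -m crank '[[0,0.001,0,0,0,0,1],[0,0.002,0,0,0,0,1],[0,0.002,0,0,0,0,1]]'
python3 -m crank '[[0,0,0,0,0,0,0.9],[0,0,0,0,0,0,0.7],[0,0,0,0,0,0,0.7],[0,0,-0.04,0,0,0,0.7],[0,0,-0.08,0,0,0,0.7]]'
python3 -m crank '[[0,0,-0.04,0,0,0,0.7],[-0.02,0,-0.08,0,0,0,0.7],[-0.06,-0.04,-0.1,0,0,0,0.7],[-0.1,-0.08,-0.1,0,0,0,0.7],[-0.14,-0.12,-0.1,0,0,0,0.7]]'
python3 - <<'E'
from h import *
t=cams.grab_frame("top"); im=t["image"].astype(float)
# profile across front panel, on drawer x line at y_d=+90 : sample world points at z=82..95
for yd in (100,):
    out=[]
    for x in range(600,680,5):
        q=proj(t,(x+.047*yd,-206+yd-.047*(x-600),85)); qi=q.round().astype(int); out.append((x,im[qi[1],qi[0]].astype(int).tolist()))
    print(out)
# did the bystanders move? compare with first picture
old=cv2.imread("pics/top0.png")[:,:,::-1].astype(float)
for n,(x,y) in {"tape":(358,272),"tin":(252,126),"tm":(299,140)}.items():
    m=cv2.matchTemplate(t["image"][y-32:y+32,x-32:x+32].copy(),old[y-20:y+20,x-20:x+20].astype(np.uint8),cv2.TM_CCOEFF_NORMED); _,v,_,l=cv2.minMaxLoc(m); print(n,v,l[0]-12,l[1]-12)
E
```

```text
clock: 48.05
eef_pos: [601.3, -205.8, 60.8]
tcp_rot: [-3.138, 0.003, 1.524]
contact_force: [-14.1, -15.8, 2.2]
opening: 0.11
grasp_force: 40.6
clock: 48.55
eef_pos: [604.0, -202.7, 141.3]
tcp_rot: [3.141, -0.0, 1.524]
contact_force: [0.4, -1.0, -0.1]
opening: 0.299
grasp_force: 0.0
clock: 49.05
eef_pos: [494.3, -323.1, 242.6]
tcp_rot: [3.136, 0.002, 1.525]
contact_force: [0.8, -1.1, 0.4]
opening: 0.301
grasp_force: 0.0
[(600, [113, 89, 73]), (605, [113, 88, 71]), (610, [113, 87, 70]), (615, [112, 86, 69]), (620, [98, 75, 60]), (625, [103, 79, 61]), (630, [121, 91, 61]), (635, [176, 135, 82]), (640, [210, 165, 101]), (645, [217, 169, 104]), (650, [184, 138, 83]), (655, [168, 107, 55]), (660, [183, 116, 58]), (665, [180, 113, 57]), (670, [178, 111, 57]), (675, [179, 112, 57])]
tape 0.893851637840271 0 0
tin 0.9995972514152527 0 0
tm 0.8361434936523438 0 0
```

The drawer stopped hard after about 165 mm of travel, which is its full range. The front panel is flush with the chest and the bystanders haven't moved, so I'll hand in.

```bash
python3 -c "
from rig import sign_off
print(sign_off())"
```

```text
the job is handed in; nothing more can be done
None
```

The job is handed in: both sanding blocks present were flipped and set flat back down in the drawer, which is shut against its stop, and the tape measure, tin and tape roll did not move; with no picture views left, the second block in the drawer was checked only by pixel colours and arm positions.

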